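# Shut the ice bucket and hold the ice-ball mould closed

### The job

The finished ice balls are in the bucket: first push its flip-top lid down until it clicks fully home on its front catch so that they keep. Then close the mould for the next ball: pick up its top half (the filler neck is a good grip), set it over the two dowels of the bottom half and press it down until the flanges meet all round. The gasket springs the mould open as soon as it is let go, so finish while still holding it pressed shut for the clips to be fastened, and leave the glasses and other bar things where they are.

Things in the scene. Friction and masses are not known exactly. Their poses are not given: they have to be found in the camera images.
- bucket_lid (a joint): angle of the ice bucket's flip-top lid, rad: 0 = shut, 0.65 to 1.0 at the start, 1.35 = wide open; level hinge axis at the bucket's back. A stiff hinge keeps it where it is put. At about 0.055 the bead on its front tongue comes to rest on a sprung roller catch; about 8 N down at lid_front pushes it over, then it snaps to 0 and stays
- lid_hinge (a point): point on the lid's hinge axis, at the middle of the bucket's back, 125 mm above the trolley top. x: from the lid's front to its back; y: along the hinge; z: out of the lid's upper face (turning with the lid). The frosted glass bucket (fixed, 142 mm across, 120 mm high) is centred 78 mm from it, towards the front
- lid_front (a point): where the steel lid (round, 144 mm across, 10 mm thick) is pushed shut: on its upper face, on the middle line, 135 mm in front of the hinge axis and 10 mm above it when shut, 15 mm short of the round edge. A 36 mm wide thumb tab and the tongue stand beyond the edge, up to 176 mm from the hinge. Axes as lid_hinge
- mould_bottom: bottom half of the aluminium ice-ball mould, loose, 0.75 kg, on rubber feet: a flange 134 x 84 mm (x by y) with a round hollow, its upper face at z = 46 mm. Origin: centre of the underside; x along the length, z up. Two upright steel dowels, 10 mm thick, stand on the flange at x = -52 and +52 mm, y = 0: 22 mm tall, the upper 10 mm tapered to 5 mm. Wire clips hang open on its long sides
- mould_face (a point): centre of the bottom half's upper flange face, 46 mm above its origin, over the hollow. Round it a pale gasket ring, 80 mm outside, stands 4 mm above the face; it is springy: 4 N start to push it in, 10 N (the top half's weight included) press it level with the face
- mould_top: top half of the mould, loose, about 0.28 kg, lying flat face down: a flange 134 x 84 x 14 mm (x by y by z) with two 12 mm through holes at x = -52 and +52 mm, y = 0, a dome 35.5 mm high and a filler neck on it. Origin: centre of the flat face; x along the length, z up. Fits either way round. On the shut mould its origin is 46 mm above the bottom half's; let go, it rests on the gasket at 50 mm
- mould_neck (a point): centre of the open upper end of the top half's oblong filler neck, 64 mm above its flat face. The neck is 46 mm long (along the flange's length, x) and 30 mm wide (y), with flat sides from 30 to 64 mm above the flat face: grip it across the 30 mm
- glass_a: stemless smoky glass, 90 mm across, 100 mm tall, upright; origin at the centre of the base. To be left alone
- glass_b: another such glass
- glass_c: another such glass
- jigger: steel double jigger, 44 mm across, 96 mm tall, upright; origin at the centre of its foot. To be left alone
- ice_tongs: steel ice tongs, 165 mm long along x, 60 mm wide, lying flat, 14 mm high; origin under the middle. To be left alone
- bar_spoon: steel bar spoon, 290 mm long along x, lying flat, 8 mm high; origin under the middle. To be left alone
- coaster_stack: stack of round cork coasters, 98 mm across, 30 mm high; origin under the centre. To be left alone
Not all that is in view belongs to the job. What is shaped like the part that bears bucket_lid but pink or red is not meant.

How it is judged:
By the outcome, as a careful person would: the job done as asked, in the order asked, and still so for the second after the job is handed in, while the arm keeps its last pose, push and grip.
It also fails if it takes over 58 s, if anything falls off the work surface, if the arm or the gripper's body presses on something with over 40 N, if the wrist force passes 120 N, or if a joint passes its speed limit or range.

### The arm

A 6-joint arm with a two-finger parallel gripper is mounted at the origin on the work surface. World frame = base frame: x ahead of the robot, y to its left, z up, the work surface at z = 0. Lengths are in m, angles in rad, forces in N, time in s.
With the tool pointing down it reaches from about 0.325 to 0.875 m from the base axis. Payload 4.4 kg.
Tool frame: the origin (TCP) lies between the finger pads; the fingertips stand 25 mm ahead of it and the grasp point (between the pads) lies 6 mm ahead of it; z points along the fingers, y is the line along which they close (so a half turn about z gives the same grasp; the last joint's range is limited). The gripper opens to 85 mm and grips with 20 to 120 N. Pads are 22 mm wide; open, the fingers measure 114 mm over their backs; the gripper's body (76 mm by 85 mm) begins 54 mm behind the grasp point. The pads swing forward as they close: fully open they stand 13 mm farther back than shut.
Start: joints at [0.965, 0.207, 1.542, -0, 1.393, -0.15], TCP at [0.253, 0.516, 0.219] pointing down, gripper open.
Joint ranges: [-2.73, 2.73], [-0.86, 2.22], [0.23, 2.46], [-1.11, 4.25], [0.08, 2.63], [-2.82, 2.82]. Speed limits (rad/s): [2.79, 2.79, 3.14, 3.14, 3.14, 3.14].

### API

Orientations are given as a unit quaternion [w, x, y, z].
In Python, from plant import telemetry, cams, ticket, models gives the robot as it stands.
- The arm moves only by the shell command python3 -m handwheel 'ROWS' [FORCE]. ROWS is JSON, a list of rows, each a list of 3 entries, a list of its own where there are three numbers: the finger opening in mm, from 0 to 85.4, then the shift along the tool's x, y, z in mm, then the turn, a rotation vector about the tool's x, y, z in degrees. In form: [[hand, [dx, dy, dz], [wx, wy, wz]], ...]. A call has 1 to 12 rows; each row shifts and turns the commanded pose from where the row before left it, along the tool's axes as they then stand; what a row does not reach is not made up. A row lasts 1/10 s, in which the tool goes at most 50 mm and 8.59 degrees, less where a joint would pass 70% of its speed; a pose out of reach is approached as far as the arm can. A call is refused whole if a number of a shift passes 50 or a number of a turn 8.59, either way. A call with a gripper value outside its range is refused whole. The fingers move at their own pace and stop on an object; FORCE is the grip in N (left out, the last holds). Time passes only in rows, so rows that do not move let the fingers close. It gives the time, the measured TCP pose, the force, the opening and the grip force at its end, in the units of the state.
- telemetry.get_state(): the state, without advancing time (a new reading comes with each control period).
- cams.capture(name): name is "scene" or "top"; returns the picture (480x640x3 uint8, red, green, blue); there is no depth.
- cams.camera_info(name): a dict with "vertical_fov" (degrees; the focal length in pixels is half the picture's height over the tangent of half this angle, whatever the lens; pixels are square), "cx", "cy" (the principal point, pixels), "pose" (4x4, takes a point from camera to world coordinates). Camera axes: x right, y down, z forward; pixel columns grow to the right and rows downward; lengths in m; the calibration is good to about 2 mm. A picture is of the moment at which its call begins. camera_info takes no time and is no camera call.
- ticket.close_job(): hands the job in; it is judged then, once.
Trained networks look in the newest picture that a camera, given by its name, has taken for a name from the list of things; names that differ only in an ending like _2 or _b are one class to them, and where a whole thing is asked for, a point or a joint stands for the part that bears it (a point fixed in the world has none). Each returns a list of dicts, best first, with "confidence" (0 to 1); they miss things now and then, are a little off and sometimes report something else, mostly with a low value. They report only what shows in the picture. A call takes as long as a camera call. They do not tell look-alikes from the thing itself.
- models.find_in(camera, target): "point" ([x, y, z] in m, in the coordinates of the camera as it stood for that picture, good to about 4 mm: the middle of the surface that is visible of it).
- models.pinpoint(camera, target): "point" ([x, y, z] in m, in the coordinates of the camera as it stood for that picture, good to about 4 mm: a listed point, or the origin of a listed thing).
The state is a dict: "t": time; "joint_pos": joint angles; "qd": joint speeds; "tau": joint torques, N m; "position": TCP position; "tool_rot": TCP orientation; "wrist_force": force on the tool from outside, world axes, zero at the start; "moment": the same for the moment, N m; "gripper_width": finger opening in m; "gripper_force": force on a finger pad.
Only numpy, scipy, OpenCV 4.12 (cv2) and the standard library are available. Lean on these libraries where they do the work, as an engineer would, in place of code of your own. Each camera call takes 0.05 s, during which the arm holds its last target. There are 200 camera calls.

## Working session

There is one attempt and no reset: what is moved stays moved. The work goes in short steps, Python scripts to look and compute and a shell command to move; the robot and the scene stay as the last step left them, time stands still between calls to the robot, and variables do not carry over. Pictures are saved under pics/ and viewed, at most 10 in all, crops included, and the job is handed in when it is done.

```bash
mkdir -p pics; ls
cat > h.py <<'E'
import numpy as np, cv2, json
from scipy.spatial.transform import Rotation as R
from plant import telemetry, cams, ticket, models
def w(cam,p):
    T=np.array(cams.camera_info(cam)["pose"]); return T[:3,:3]@np.array(p)+T[:3,3]
def K(cam):
    i=cams.camera_info(cam); f=240/np.tan(np.radians(i["vertical_fov"])/2); return f,i["cx"],i["cy"],np.array(i["pose"])
def px(cam,p):
    f,cx,cy,T=K(cam); c=T[:3,:3].T@(np.array(p)-T[:3,3]); return np.round([cx+f*c[0]/c[2],cy+f*c[1]/c[2]],0)
def ray(cam,u,v):
    f,cx,cy,T=K(cam); d=T[:3,:3]@np.array([(u-cx)/f,(v-cy)/f,1]); return T[:3,3],d/np.linalg.norm(d)
def onz(cam,u,v,z):
    o,d=ray(cam,u,v); return o+d*(z-o[2])/d[2]
def tri(a,b):
    (o1,d1),(o2,d2)=ray(*a),ray(*b)
    s=np.linalg.lstsq(np.c_[d1,-d2],o2-o1,rcond=None)[0]; p,q=o1+s[0]*d1,o2+s[1]*d2
    return (p+q)/2,np.linalg.norm(p-q)
E
python3 - <<'E'
from h import *
np.set_printoptions(precision=4,suppress=True)
for c in ("scene","top"):
    im=cams.capture(c); cv2.imwrite(f"pics/{c}0.png",im[...,::-1]); print(c,K(c))
    for t in ["lid_hinge","lid_front","mould_face","mould_neck","mould_bottom","mould_top","glass_a","jigger","ice_tongs","bar_spoon","coaster_stack"]:
        for d in models.pinpoint(c,t):
            p=w(c,d["point"]); print(t,round(d["confidence"],2),p,px(c,p),{k:v for k,v in d.items() if k not in("point","confidence")} or "")
print(telemetry.get_state())
E
```

```text
pics
scene (np.float64(507.81251346142), 322.4902619964707, 246.70474765988521, array([[-0.5569,  0.6638, -0.4993,  1.0066],
       [ 0.8306,  0.4455, -0.3341,  0.3642],
       [ 0.0007, -0.6008, -0.7994,  1.0306],
       [ 0.    ,  0.    ,  0.    ,  1.    ]]))
lid_hinge 0.73 [0.4145 0.0995 0.1275] [373. 261.] 
lid_hinge 0.7 [0.238  0.3678 0.1251] [520. 263.] 
lid_hinge 0.68 [ 0.6582  0.1687 -0.0028] [337. 391.] 
lid_hinge 0.6 [0.6854 0.3869 0.1267] [437. 444.] 
lid_front 0.92 [0.1403 0.2803 0.1308] [500. 216.] 
lid_front 0.7 [0.3206 0.0037 0.1384] [358. 212.] 
lid_front 0.63 [ 0.5618 -0.0605  0.0017] [277. 304.] 
lid_front 0.56 [0.5967 0.3339 0.2225] [442. 365.] 
mould_face 0.69 [ 0.5616 -0.0622  0.0475] [275. 293.] 
mould_neck 0.76 [ 0.4987 -0.2554  0.0645] [227. 233.] 
mould_bottom 0.71 [ 0.5619 -0.0589  0.0024] [278. 304.] 
mould_top 0.56 [ 0.4996 -0.2533  0.0009] [231. 249.] 
glass_a 0.83 [ 0.6976 -0.3718  0.0042] [139. 281.] 
glass_a 0.8 [ 0.733   0.0595 -0.0006] [274. 391.] 
glass_a 0.65 [ 0.7214 -0.1334  0.0002] [208. 340.] 
jigger 0.81 [0.4085 0.1853 0.002 ] [402. 307.] 
jig
[... 1631 characters left out ...]
.96 [ 0.4697 -0.4496 -0.0002] [502. 248.] 
coaster_stack 0.95 [ 0.6547  0.1688 -0.0022] [238. 170.] 
coaster_stack 0.71 [ 0.5597 -0.0609  0.0038] [335. 209.] 
coaster_stack 0.2 [0.7342 0.0627 0.0009] [283. 137.] 
{'t': 1.2, 'joint_pos': array([ 0.9645,  0.2066,  1.5415,  0.    ,  1.3935, -0.1505]), 'qd': array([ 0.0006,  0.0001,  0.0006, -0.0002,  0.0002,  0.0009]), 'tau': array([ -0.0001, -38.3054, -29.1972,  -0.0001,   0.001 ,   0.    ]), 'position': array([0.2531, 0.5163, 0.219 ]), 'tool_rot': array([-0.    ,  0.2259,  0.9741, -0.    ]), 'wrist_force': array([0.1665, 0.1717, 0.0772]), 'moment': array([-0.0324,  0.0261, -0.0199]), 'gripper_force': 0.0, 'gripper_width': 0.08560215845075789}
```

View pics/scene0.png

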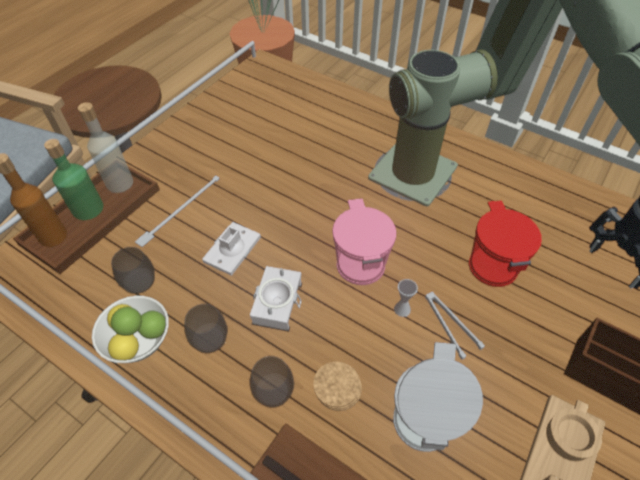

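View pics/top0.png

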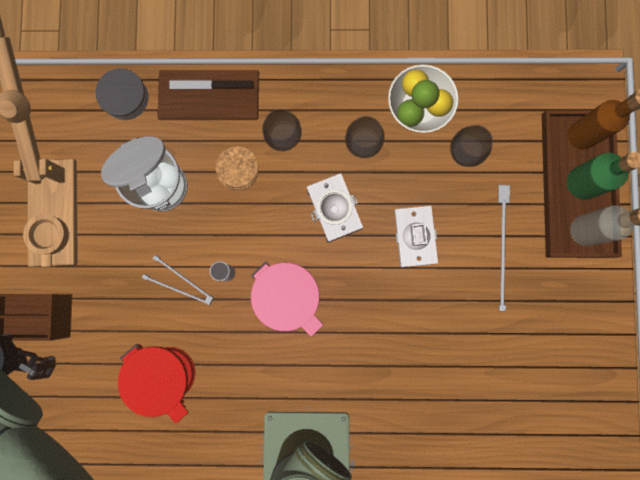

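Three buckets could be meant: pink (scene 363,240; top 285,297), red (scene 505,245; top 153,381) and steel (scene 437,405; top 145,172). The steel lid stands open over the frosted bucket holding the ice balls, and pink and red are excluded, so steel is the one. I'll confirm it in a crop, together with the moulds.

Run:
```python
import cv2,numpy as np
t=cv2.imread("pics/top0.png"); s=cv2.imread("pics/scene0.png")
r=lambda im,x,y,w,h,W,H:cv2.resize(im[y:y+h,x:x+w],(W,H),interpolation=cv2.INTER_CUBIC)
a=np.hstack([r(t,90,125,107,100,320,300),r(t,300,165,160,100,480,300)])
b=np.hstack([r(s,380,335,117,117,300,300),r(s,195,213,133,133,300,300)]); b=np.hstack([b,np.zeros((300,200,3),np.uint8)])
cv2.imwrite("pics/crop1.png",np.vstack([a,b]))
```

```text
(no output)
```

View pics/crop1.png

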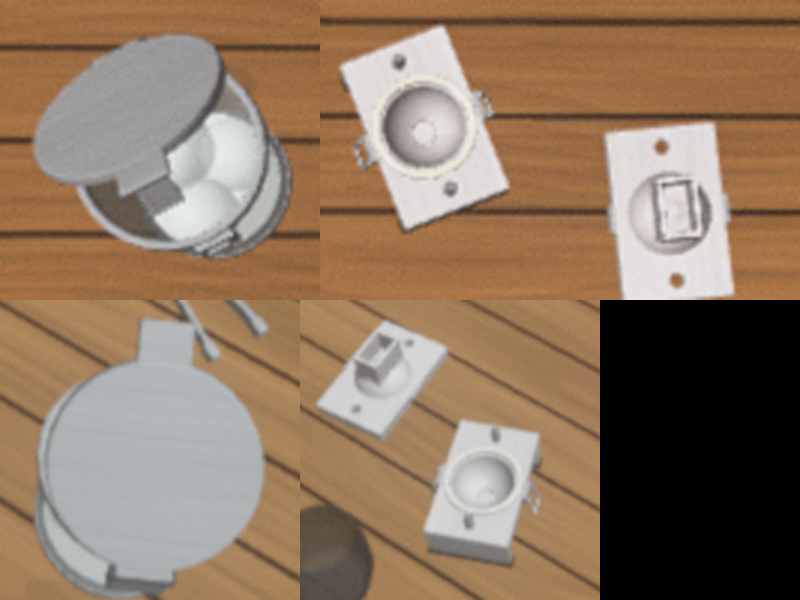

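The crop confirms it: the steel lid (top 133,160) is half open over the frosted bucket with white ice balls, and its front points toward the robot. The bottom half's dowels show at top (326,185) and (343,228). The top half's holes are at top (414,214) and (419,258), and its neck is at (419,235).

Run:
```python
from h import *
np.set_printoptions(precision=4,suppress=True)
S=lambda u,v:("scene",195+(u-300)*133/300,213+(v-300)*133/300)
T=lambda u,v:("top",300+(u-320)/3,165+v/3)
for n,a,b in [("dowel far",T(399,61),S(469,521)),("dowel near",T(450,188),S(495,433)),("hole far",T(661,147),S(356,409)),("hole near",T(677,280),S(409,343)),("neck",T(677,210),S(378,352))]:
    print(n,*tri(a,b))
for n,p,q,z in [("dowels",T(399,61),T(450,188),.066),("holes",T(661,147),T(677,280),.014)]:
    a,b=onz(*p,z),onz(*q,z); print(n,(a+b)/2,np.linalg.norm(a-b),np.degrees(np.arctan2(*(a-b)[1::-1])))
for n,p,q,z in [("dowels",S(469,521),S(495,433),.066),("holes",S(356,409),S(409,343),.014)]:
    a,b=onz(*p,z),onz(*q,z); print(n,(a+b)/2,np.linalg.norm(a-b),np.degrees(np.arctan2(*(a-b)[1::-1])))
# more network samples
for t in ["lid_hinge","lid_front","mould_face","mould_neck","mould_bottom"]:
    g=[]
    for c in("scene","top"):
        for _ in range(3):
            cams.capture(c)
            for d in models.pinpoint(c,t):
                p=w(c,d["point"])
                if t[:3]!="lid" or p[0]>.58 and p[1]>.3: 
                    g.append(p); break
    print(t,np.mean(g,0),np.std(g,0),len(g))
print(telemetry.get_state()["t"])
```

```text
dowel far [ 0.6071 -0.0417  0.053 ] 0.00042563291545137037
dowel near [ 0.5109 -0.0807  0.0556] 0.0016822192155013756
hole far [ 0.5482 -0.2446  0.013 ] 0.0015527121416724354
hole near [ 0.4451 -0.2553  0.0132] 0.0004429031408783803
neck [ 0.4953 -0.2501  0.0534] 0.0019760659827902463
dowels [ 0.5569 -0.0606  0.066 ] 0.10266853448099089 21.81455865207712
holes [ 0.4962 -0.2494  0.014 ] 0.10332116556040145 6.236119400011117
dowels [ 0.5646 -0.0566  0.066 ] 0.10402518251043423 22.725635534659947
holes [ 0.4974 -0.2498  0.014 ] 0.10398075599894684 5.729732601755842
lid_hinge [0.6836 0.3836 0.1241] [0.0008 0.0016 0.0016] 5
lid_front [0.5988 0.3372 0.2192] [0.0014 0.0019 0.0019] 6
mould_face [ 0.5613 -0.0614  0.0469] [0.0024 0.0008 0.001 ] 5
mould_neck [ 0.4985 -0.2494  0.0635] [0.0012 0.0038 0.0013] 6
mould_bottom [ 0.5303 -0.0048  0.0022] [0.0661 0.1309 0.0009] 6
4.2
```

```bash
python3 -m handwheel '[[0,[-30,0,-35],[0,0,0]],[0,[-40,-1,-36],[0,0,0]],[0,[-40,-1,0],[0,0,0]],[0,[-40,-1,0],[0,0,0]],[0,[-40,-1,0],[0,0,0]],[0,[-40,-1,0],[0,0,0]],[0,[-40,-1,0],[0,0,0]],[0,[-40,-1,0],[0,0,0]],[0,[-40,-1,0],[0,0,0]],[0,[-40,-1,0],[0,0,0]],[0,[0,0,0],[0,0,0]],[0,[0,0,0],[0,0,0]]]'
cat >> h.py <<'E'
H=np.array([.6836,.3836,.125]); D=np.array([-.877,-.480,0])
def lidpt(th,r=.135,up=.010): # point on upper face
    return H+D*(r*np.cos(th)-up*np.sin(th))+np.array([0,0,r*np.sin(th)+up*np.cos(th)])
def rot(q): return R.from_quat([q[1],q[2],q[3],q[0]]).as_matrix()
def totool(target,s=None,pos=None):
    s=s or telemetry.get_state(); return rot(s["tool_rot"]).T@(np.array(target)-(s["position"] if pos is None else pos))*1000
E
python3 - <<'E'
from h import *
np.set_printoptions(precision=1,suppress=True)
s=telemetry.get_state(); print(s["t"],s["position"]*1000,s["tool_rot"],s["wrist_force"],s["gripper_width"])
p=None
for th in [.72,.68,.6,.5,.4,.3,.2,.12,.06,.03,0,-.03]:
    q=lidpt(th)+[0,0,.025]; print(th,totool(q,s,p)); p=q
E
```

```text
t: 5.4
position: [0.5973, 0.3371, 0.2867]
tool_rot: [-0.001, 0.227, 0.974, -0.0]
wrist_force: [-0.5, 0.0, 0.1]
gripper_width: -0.0004
gripper_force: 0.0
5.4 [597.3 337.1 286.7] [-0.   0.2  1.  -0. ] [-0.5  0.   0.1] -0.00036247093715723153
0.72 [-2.4  2.2 40.1]
0.68 [ 2.2 -3.1  3.9]
0.6 [ 4.1 -5.8  8.2]
0.5 [ 4.5 -6.5 11. ]
0.4 [ 3.9 -5.5 11.7]
0.3 [ 3.2 -4.5 12.3]
0.2 [ 2.5 -3.5 12.8]
0.12 [ 1.4 -2.  10.5]
0.06 [ 0.8 -1.1  8. ]
0.03 [ 0.3 -0.4  4. ]
0 [ 0.2 -0.3  4. ]
-0.03 [ 0.1 -0.2  4.1]
```

```bash
python3 -m handwheel '[[0,[0,0,20],[0,0,0]],[0,[0,-1,24],[0,0,0]],[0,[4,-6,8],[0,0,0]],[0,[4,-6,11],[0,0,0]],[0,[4,-6,12],[0,0,0]],[0,[3,-5,12],[0,0,0]],[0,[3,-3,13],[0,0,0]],[0,[1,-2,10],[0,0,0]],[0,[1,-1,6],[0,0,0]],[0,[0,0,0],[0,0,0]]]'
python3 - <<'E'
from h import *
np.set_printoptions(precision=4,suppress=True)
s=telemetry.get_state(); print(s["position"],lidpt(.06)+[0,0,.025],s["wrist_force"])
E
```

```text
t: 6.4
position: [0.5648, 0.3195, 0.1699]
tool_rot: [-0.001, 0.226, 0.974, -0.001]
wrist_force: [0.2, -0.7, 0.2]
gripper_width: 0.0001
gripper_force: 0.0
[0.5648 0.3195 0.1699] [0.5659 0.3192 0.1681] [ 0.1541 -0.7095  0.1837]
```

```bash
python3 -m handwheel '[[0,[0,0,3],[0,0,0]],[0,[0,0,3],[0,0,0]],[0,[0,0,2],[0,0,0]]]'; python3 -m handwheel '[[0,[0,0,2],[0,0,0]],[0,[0,0,1],[0,0,0]]]'
```

```text
t: 6.7
position: [0.566, 0.3197, 0.1636]
tool_rot: [0.0, 0.226, 0.974, 0.0]
wrist_force: [-0.6, -1.4, 0.7]
gripper_width: -0.0003
gripper_force: 0.4
t: 6.9
position: [0.5657, 0.3197, 0.1603]
tool_rot: [-0.0, 0.226, 0.974, -0.0]
wrist_force: [0.2, -1.2, -0.1]
gripper_width: -0.0005
gripper_force: 0.3
```

Run:
```python
from h import *
for c in("scene","top"): cv2.imwrite(f"pics/{c}1.png",cams.capture(c)[...,::-1])
t=cv2.imread("pics/top1.png"); s=cv2.imread("pics/scene1.png")
r=lambda im,x,y,w,h,W,H:cv2.resize(im[y:y+h,x:x+w],(W,H),interpolation=cv2.INTER_CUBIC)
cv2.imwrite("pics/crop2.png",np.hstack([r(t,90,120,120,120,400,400),r(s,370,325,140,140,400,400)]))
```

```text
(no output)
```

View pics/crop2.png

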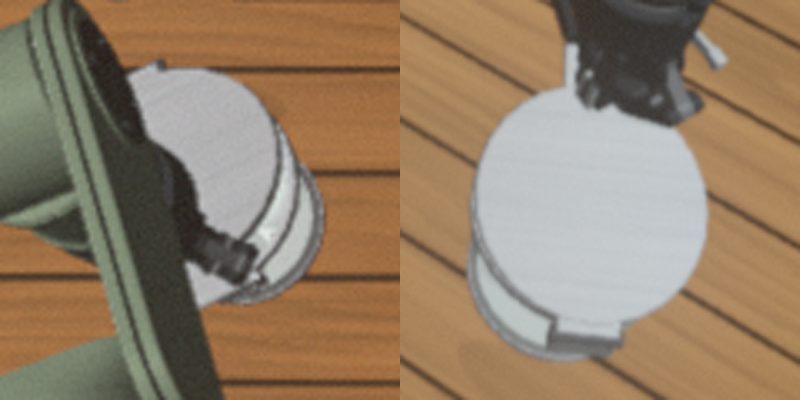

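The lid is almost shut, with a thin gap on its right side in the scene view (right panel, about 705,215), and the tip is at its front edge. There's no catch force yet, so I'll keep pressing.

```bash
for i in 1 2 3 4; do python3 -m handwheel '[[0,[0,0,1.5],[0,0,0]]]' | egrep "pos|force: \[" ; done
```

```text
position: [0.5659, 0.3198, 0.1592]
wrist_force: [-0.5, 0.0, 0.5]
position: [0.5657, 0.3198, 0.1575]
wrist_force: [0.4, -0.3, 0.4]
position: [0.5656, 0.3197, 0.1559]
wrist_force: [-0.9, 0.6, 0.1]
position: [0.5656, 0.3197, 0.1542]
wrist_force: [-0.9, -0.4, 0.6]
```

Run:
```python
from h import *
E_=np.array([-D[1],D[0],0])
cv2.imwrite("pics/s2.png",cams.capture("scene")[...,::-1]); cv2.imwrite("pics/t2.png",cams.capture("top")[...,::-1])
out=[]
for c,f,(x,y,n) in(("top","t2",(90,120,120)),("scene","s2",(370,325,140))):
    im=cv2.imread(f"pics/{f}.png"); k=5; im=cv2.resize(im[y:y+n,x:x+n],(400,400),interpolation=cv2.INTER_CUBIC); k=400/n
    for th,col in((0,(0,0,255)),(.055,(0,255,0)),(.15,(255,0,0))):
        P=[]
        for a in np.linspace(0,2*np.pi,90):
            r=.078+.072*np.cos(a); q=lidpt(th,r)+E_*.072*np.sin(a)
            f_,cx,cy,T=K(c); v=T[:3,:3].T@(q-T[:3,3]); P.append([(cx+f_*v[0]/v[2]-x)*k,(cy+f_*v[1]/v[2]-y)*k])
        cv2.polylines(im,[np.int32(P)],True,col,1)
    tip=telemetry.get_state()["position"]-[0,0,.025]; u=(px(c,tip)-[x,y])*k; cv2.circle(im,tuple(int(i) for i in u),4,(0,255,255),-1)
    out.append(im)
cv2.imwrite("pics/crop3.png",np.hstack(out))
for c in("scene","top"):
    for t in("lid_front","lid_hinge"):
        for d in models.pinpoint(c,t):
            p=w(c,d["point"]); 
            if p[0]>.5 and p[1]>.25: print(c,t,d["confidence"],p)
```

```text
scene lid_front 0.61 [0.57117624 0.31918755 0.16391473]
scene lid_hinge 0.97 [0.68432137 0.38315702 0.12380206]
top lid_front 0.73 [0.5754527  0.32199073 0.16185157]
top lid_hinge 0.69 [0.68365305 0.38372161 0.1259695 ]
```

View pics/crop3.png

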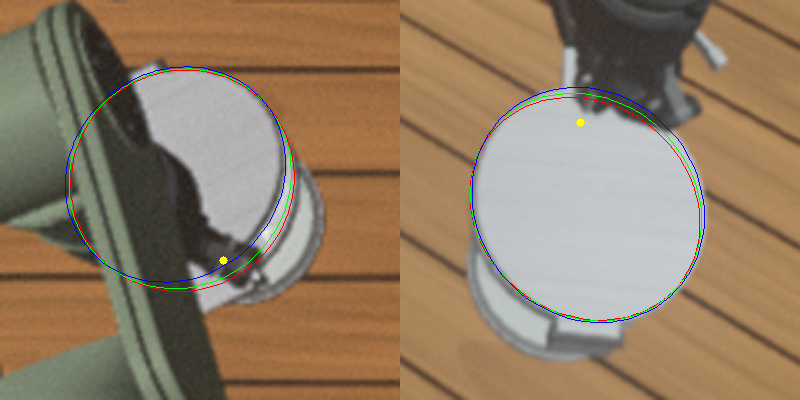

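Run:
```python
from h import *
s=telemetry.get_state(); p=s["position"]; out=[]
for c,f,(x,y,n) in(("top","t2",(120,150,70)),("scene","s2",(400,300,90))):
    im=cv2.imread(f"pics/{f}.png"); k=400/n; im=cv2.resize(im[y:y+n,x:x+n],(400,400),interpolation=cv2.INTER_CUBIC)
    for z,col in((0.05,(255,255,0)),(0,(255,0,255)),(-.025,(0,255,255))):
        f_,cx,cy,T=K(c); v=T[:3,:3].T@(p+[0,0,z]-T[:3,3]); u=[(cx+f_*v[0]/v[2]-x)*k,(cy+f_*v[1]/v[2]-y)*k]
        cv2.circle(im,tuple(int(i) for i in u),3,col,-1)
    out.append(im)
cv2.imwrite("pics/crop4.png",np.hstack(out))
print(px("top",[.2531,.5163,.194]),px("scene",[.2531,.5163,.194]))
```

```text
[ 45. 348.] [601. 283.]
```

View pics/crop4.png

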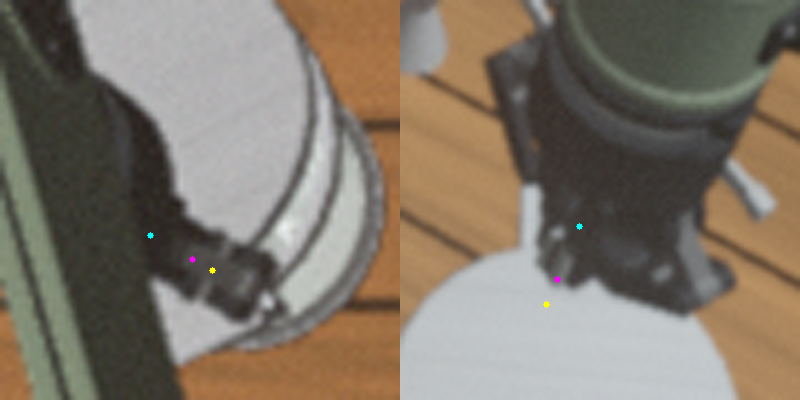

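```bash
python3 -m handwheel '[[0,[0,0,-40],[0,0,0]],[0,[0,0,-40],[0,0,0]],[0,[0,0,0],[0,0,0]]]'
python3 - <<'E'
from h import *
s=telemetry.get_state(); p=s["position"]; out=[]; M=rot(s["tool_rot"])
print(px("top",[0,0,0]),px("scene",[0,0,0]))
for c,(x,y,n) in(("top",(100,130,100)),("scene",(380,260,120))):
    im=cams.capture(c)[...,::-1].copy(); k=400/n; im=cv2.resize(im[y:y+n,x:x+n],(400,400),interpolation=cv2.INTER_CUBIC)
    f_,cx,cy,T=K(c)
    for q,col in((p,(255,0,255)),(p-[0,0,.025],(0,255,255)),(p-[0,0,.025]+.03*M[:,1],(255,255,0))):
        v=T[:3,:3].T@(q-T[:3,3]); u=[(cx+f_*v[0]/v[2]-x)*k,(cy+f_*v[1]/v[2]-y)*k]
        cv2.circle(im,tuple(int(i) for i in u),3,col,-1)
    out.append(im)
    for t in("lid_front","lid_hinge"):
        for d in models.pinpoint(c,t):
            q=w(c,d["point"]); 
            if q[0]>.5 and q[1]>.25: print(c,t,d["confidence"],q)
cv2.imwrite("pics/crop5.png",np.hstack(out))
E
```

```text
t: 8.0
position: [0.5698, 0.3214, 0.2428]
tool_rot: [0.006, 0.226, 0.974, 0.004]
wrist_force: [0.2, -0.3, 1.2]
gripper_width: 0.0002
gripper_force: 0.0
[307. 455.] [413. 173.]
top lid_front 0.85 [0.57056811 0.32239371 0.16031912]
top lid_hinge 0.84 [0.68604962 0.38735534 0.12484589]
scene lid_front 0.71 [0.56871488 0.32102829 0.16455768]
scene lid_hinge 0.66 [0.68429777 0.38603031 0.12424215]
```

View pics/crop5.png

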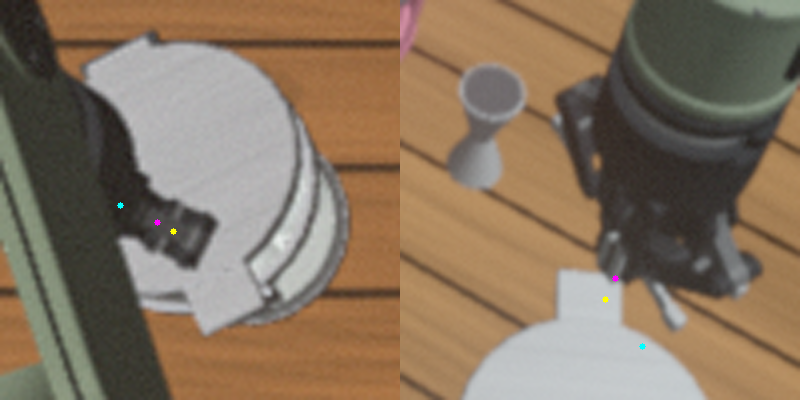

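Run:
```python
from h import *
np.set_printoptions(precision=4,suppress=True)
for n,a,b in [("tip",(205,255),(610,278)),("knuckR?",(205,255),(745,290)),("knuckL?",(205,255),(580,110))]:
    print(n,*tri(("top",100+a[0]/4,130+a[1]/4),("scene",380+(b[0]-400)*.3,260+b[1]*.3)))
s=telemetry.get_state();print(s["position"],s["joint_pos"],s["wrist_force"])
im=cams.capture("scene"); im2=cams.capture("top")
x=cv2.resize(im[250:370,400:520],(400,400),interpolation=cv2.INTER_LANCZOS4)
y=cv2.resize(im2[130:230,90:190],(400,400),interpolation=cv2.INTER_LANCZOS4)
z=np.hstack([y,x]).astype(float); z=255*(z/255)**.45
cv2.imwrite("pics/crop6.png",z[...,::-1].astype(np.uint8))
```

```text
tip [0.5569 0.3126 0.2116] 0.011253092820956875
knuckR? [0.5453 0.3431 0.2217] 0.07928093245857777
knuckL? [0.5403 0.2726 0.3215] 0.0016166465112874644
[0.5646 0.3193 0.2323] [ 0.3814  0.3545  1.3271 -0.      1.4636 -0.7336] [ 0.1362 -1.0291  0.2413]
```

View pics/crop6.png

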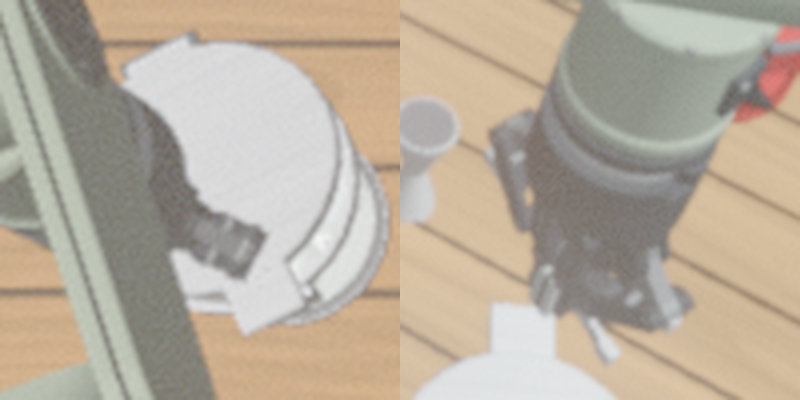

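Both views put the fingertip about level with the reported TCP, not 25 mm ahead of it. So the tip has only pushed the lid to about 0.2 rad. I'll go back down and keep pushing along the arc while watching the force.

```bash
python3 -m handwheel '[[0,[0,0,35],[0,0,0]],[0,[0,0,35],[0,0,0]],[0,[0,0,8],[0,0,0]],[0,[0,0,0],[0,0,0]]]' | egrep "pos|force: \["; for i in 1 2 3 4 5 6 ; do python3 -m handwheel '[[0,[0,0,3],[0,0,0]]]' | egrep "pos|force: \[" ; done
python3 - <<'E'
from h import *
for c in("scene","top"):
  cams.capture(c)
  for t in("lid_front",):
        for d in models.pinpoint(c,t):
            q=w(c,d["point"]); 
            if q[0]>.5 and q[1]>.25: print(c,t,d["confidence"],q)
E
```

```text
position: [0.5639, 0.319, 0.1537]
wrist_force: [-0.3, -0.6, 0.3]
position: [0.5669, 0.3203, 0.1552]
wrist_force: [-0.5, 0.3, -0.1]
position: [0.5673, 0.3204, 0.1528]
wrist_force: [-1.0, 0.2, 0.0]
position: [0.5668, 0.3202, 0.1492]
wrist_force: [-0.3, 0.5, -0.0]
position: [0.5663, 0.32, 0.1455]
wrist_force: [-0.8, -0.7, 1.6]
position: [0.5659, 0.3198, 0.1419]
wrist_force: [-0.6, 0.5, -0.2]
position: [0.5657, 0.3197, 0.1384]
wrist_force: [-0.7, 0.1, 0.5]
scene lid_front 0.91 [0.5664282  0.31974682 0.15126035]
```

```bash
for i in 1 2 3 4 5 6 ; do python3 -m handwheel '[[0,[0,0,2],[0,0,0]]]' | egrep "pos|force: \[" ; done
python3 - <<'E'
from h import *
s=telemetry.get_state(); print(s["tau"],s["moment"],s["joint_pos"])
for c in("scene","top"):
  cams.capture(c)
  for t in("lid_front",):
        for d in models.pinpoint(c,t):
            q=w(c,d["point"]); 
            if q[0]>.5 and q[1]>.25: print(c,t,d["confidence"],q)
E
```

```text
position: [0.5659, 0.3199, 0.1367]
wrist_force: [-0.3, -0.1, 1.3]
position: [0.5657, 0.3197, 0.1345]
wrist_force: [-1.3, -0.3, 1.2]
position: [0.5656, 0.3197, 0.1323]
wrist_force: [-0.5, -0.3, -0.3]
position: [0.5656, 0.3197, 0.1302]
wrist_force: [-0.1, -0.2, 4.5]
position: [0.5656, 0.3197, 0.1298]
wrist_force: [-4.9, -2.8, 13.3]
position: [0.5656, 0.3197, 0.1295]
wrist_force: [-7.9, -3.0, 19.6]
[-4.20463504e-01 -3.56076694e+01 -2.39308709e+01  1.37688280e-01
 -2.83647604e+00 -1.04806990e-03] [-0.66604938  1.5206073  -0.02900892] [ 3.81544005e-01  4.40541530e-01  1.42795251e+00 -2.51317719e-04
  1.27328499e+00 -7.33614360e-01]
scene lid_front 0.72 [0.56561749 0.31620035 0.14274123]
top lid_front 0.6 [0.56745036 0.31938761 0.13799373]
```

```bash
for i in 1 2 3; do python3 -m handwheel '[[0,[0,0,1.5],[0,0,0]]]' | egrep "pos|force: \[" ; done
python3 - <<'E'
from h import *
for c in("scene","top")*2:
  cams.capture(c)
  for t in("lid_front",):
        for d in models.pinpoint(c,t):
            q=w(c,d["point"]); 
            if q[0]>.5 and q[1]>.25: print(c,t,d["confidence"],q)
E
```

```text
position: [0.5656, 0.3197, 0.1289]
wrist_force: [-7.8, -4.0, 16.2]
position: [0.5654, 0.3196, 0.1267]
wrist_force: [-5.0, -1.9, 8.7]
position: [0.5658, 0.3198, 0.1237]
wrist_force: [-0.7, -0.4, 0.6]
scene lid_front 0.94 [0.56428181 0.31843795 0.13926285]
top lid_front 0.92 [0.56774298 0.31916994 0.13359748]
scene lid_front 0.97 [0.56234731 0.31822777 0.13530514]
top lid_front 0.56 [0.56734409 0.32163276 0.13009386]
```

The force dropped from 20 N to 0, so the lid snapped over the catch. I'll press once more to confirm it is home and to calibrate the tip height on the known 135 mm surface.

```bash
for i in 1 2 3 4 5 6; do python3 -m handwheel '[[0,[0,0,1.2],[0,0,0]]]' | egrep "pos|force: \["; done
```

```text
position: [0.5659, 0.3199, 0.1225]
wrist_force: [-5.0, -2.4, 13.7]
position: [0.5659, 0.3199, 0.1224]
wrist_force: [-7.2, -3.5, 17.7]
position: [0.566, 0.3199, 0.1222]
wrist_force: [-8.7, -3.4, 22.3]
position: [0.566, 0.3199, 0.1222]
wrist_force: [-11.1, -5.1, 26.8]
position: [0.566, 0.3199, 0.1221]
wrist_force: [-12.4, -6.6, 30.4]
position: [0.5661, 0.3199, 0.122]
wrist_force: [-14.6, -6.8, 34.8]
```

```bash
python3 -m handwheel '[[0,[0,0,-40],[0,0,0]],[0,[0,0,-40],[0,0,0]],[0,[-5,-15,-40],[0,0,0]],[85,[-15,-40,0],[0,0,0]],[85,[-15,-40,0],[0,0,0]],[85,[-15,-40,0],[0,0,0]],[85,[-15,-40,0],[0,0,0]],[85,[-15,-40,0],[0,0,0]],[85,[-15,-40,0],[0,0,0]],[85,[-15,-40,0],[0,0,0]],[85,[-15,-40,0],[0,0,0]],[85,[-15,-40,0],[0,0,0]]]'; python3 -m handwheel '[[85,[-12,-42,0],[0,0,0]],[85,[-12,-42,0],[0,0,0]],[85,[-12,-42,0],[0,0,0]],[85,[-10,-30,0],[0,0,0]],[85,[0,0,0],[0,0,-8]],[85,[0,0,0],[0,0,-8]],[85,[0,0,0],[0,0,-8]],[85,[0,0,0],[0,0,-8]],[85,[0,0,0],[0,0,0]],[85,[0,0,0],[0,0,0]]]'
python3 - <<'E'
from h import *
np.set_printoptions(precision=4,suppress=True)
s=telemetry.get_state(); M=rot(s["tool_rot"]); print(M, s["joint_pos"],np.degrees(np.arctan2(M[1,1],M[0,1])))
print(totool([.4967,-.250,.14],s))
for c in("scene","top"):
  cams.capture(c)
  for t in("lid_front","mould_neck"):
        for d in models.pinpoint(c,t):
            q=w(c,d["point"]); 
            if q[0]>.45: print(c,t,d["confidence"],q)
E
```

```text
t: 12.9
position: [0.5259, -0.0802, 0.2342]
tool_rot: [0.0, 0.226, 0.974, 0.0]
wrist_force: [0.0, 0.7, 0.1]
gripper_width: 0.0848
gripper_force: 0.0
t: 13.9
position: [0.4989, -0.2389, 0.2342]
tool_rot: [-0.0, -0.05, 0.999, 0.0]
wrist_force: [-0.0, 0.1, -0.7]
gripper_width: 0.0851
gripper_force: 0.0
[[-0.995  -0.0996 -0.0004]
 [-0.0996  0.995   0.0003]
 [ 0.0003  0.0004 -1.    ]] [-0.6031  0.1489  1.5771  0.0001  1.4162 -2.2737] 95.71736018834635
[  3.2601 -10.8682  94.2077]
scene mould_neck 0.88 [ 0.5008 -0.2544  0.062 ]
top lid_front 0.66 [0.5676 0.3176 0.132 ]
top mould_neck 0.7 [ 0.4968 -0.2485  0.0649]
```

```bash
python3 -m handwheel '[[85,[2.5,-10.5,45],[0,0,0]],[85,[0,0,45],[0,0,0]],[85,[0,0,20],[0,0,0]],[85,[0,0,0],[0,0,0]],[85,[0,0,0],[0,0,0]]]'
python3 - <<'E'
from h import *
s=telemetry.get_state(); p=s["position"]; out=[]; M=rot(s["tool_rot"])
for c,(x,y,n) in(("top",(370,180,110)),("scene",(170,160,120))):
    im=cams.capture(c)[...,::-1].copy(); k=400/n; im=cv2.resize(im[y:y+n,x:x+n],(400,400),interpolation=cv2.INTER_CUBIC)
    im=(255*(im/255.)**.6).astype(np.uint8); f_,cx,cy,T=K(c)
    for q,col in((p,(255,0,255)),(p-[0,0,.012]+.0425*M[:,1],(255,255,0)),(p-[0,0,.012]-.0425*M[:,1],(0,255,255))):
        v=T[:3,:3].T@(q-T[:3,3]); u=[(cx+f_*v[0]/v[2]-x)*k,(cy+f_*v[1]/v[2]-y)*k]
        cv2.circle(im,tuple(int(i) for i in u),3,col,-1)
    out.append(im)
cv2.imwrite("pics/crop7.png",np.hstack(out))
E
```

```text
t: 14.7
position: [0.4979, -0.2498, 0.1252]
tool_rot: [0.0, -0.051, 0.999, -0.0]
wrist_force: [1.1, -0.2, 0.3]
gripper_width: 0.0852
gripper_force: 0.0
```

View pics/crop7.png

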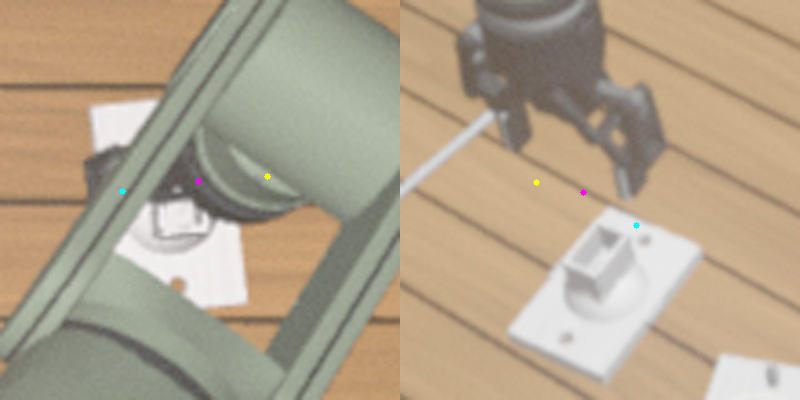

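Run:
```python
from h import *
np.set_printoptions(precision=2,suppress=True)
s=telemetry.get_state(); p=s["position"]; M=rot(s["tool_rot"])
for z in(-.012,0,.012,.025,.037,.05):
    print(z,*[px("scene",p+[0,0,z]+k*.0425*M[:,1]) for k in(-1,1)],"top knuckle", px("top",p+[0,0,z]+.057*M[:,1]))
print("seen (204.5,205) (237.5,219)")
for tilt in (0,):
    f,cx,cy,T=K("scene")
for d in ((.02,0,0),(0,.02,0),(0,0,.02)): print(d, px("scene",p+d)-px("scene",p))
```

```text
-0.012 [210. 214.] [240. 227.] top knuckle [398. 233.]
0 [209. 211.] [239. 224.] top knuckle [398. 232.]
0.012 [208. 208.] [239. 221.] top knuckle [399. 231.]
0.025 [207. 204.] [238. 217.] top knuckle [400. 231.]
0.037 [206. 200.] [237. 214.] top knuckle [400. 230.]
0.05 [205. 196.] [237. 210.] top knuckle [401. 229.]
seen (204.5,205) (237.5,219)
(0.02, 0, 0) [-6.  6.]
(0, 0.02, 0) [7. 4.]
(0, 0, 0.02) [-1. -5.]
```

```bash
python3 -m handwheel '[[70,[0,0,40],[0,0,0]],[70,[0,0,35],[0,0,0]],[70,[0,0,10],[0,0,0]],[70,[0,0,0],[0,0,0]]]' | egrep "pos|force: \["; for i in 1 2 3; do python3 -m handwheel '[[70,[0,0,5],[0,0,0]],[70,[0,0,0],[0,0,0]]]' | egrep "pos|force: \["; done;  python3 -m handwheel '[[20,[0,0,0],[0,0,0]],[20,[0,0,0],[0,0,0]],[20,[0,0,0],[0,0,0]],[20,[0,0,0],[0,0,0]],[20,[0,0,0],[0,0,0]],[20,[0,0,0],[0,0,0]],[20,[0,0,0],[0,0,0]],[20,[0,0,0],[0,0,0]]]' 60
```

```text
position: [0.4972, -0.2493, 0.0395]
wrist_force: [0.4, 0.9, -0.1]
position: [0.4989, -0.2506, 0.0365]
wrist_force: [-0.4, 1.1, -0.1]
position: [0.4977, -0.2498, 0.0301]
wrist_force: [-0.5, 0.7, 0.2]
position: [0.4971, -0.2493, 0.0242]
wrist_force: [-0.7, -0.6, -0.2]
t: 16.6
position: [0.4978, -0.2499, 0.025]
tool_rot: [0.0, -0.051, 0.999, -0.0]
wrist_force: [0.6, -0.5, 1.5]
gripper_width: 0.0293
gripper_force: 60.2
```

```bash
python3 -m handwheel '[[20,[0,0,-10],[0,0,0]],[20,[0,0,-25],[0,0,0]],[20,[0,0,-35],[0,0,0]],[20,[0,0,-35],[0,0,0]],[20,[0,0,0],[0,0,-5]],[20,[0,0,0],[0,0,-6]],[20,[0,0,0],[0,0,-5]],[20,[0,0,0],[0,0,0]],[20,[0,0,0],[0,0,0]]]'
python3 - <<'E'
from h import *
np.set_printoptions(precision=4,suppress=True)
s=telemetry.get_state(); p=s["position"]; M=rot(s["tool_rot"])
print(p,np.degrees(np.arctan2(M[1,1],M[0,1])),s["t"])
g=[]
for c in("scene","top")*2:
  cams.capture(c)
  for t in("mould_neck","mould_top","mould_face"):
        for d in models.pinpoint(c,t)[:2]:
            q=w(c,d["point"]); print(c,t,round(d["confidence"],2),q,"rel tool mm",M.T@(q-p)*1000)
print(totool([.5602,-.0613,p[2]],s))
E
```

```text
t: 17.5
position: [0.497, -0.2492, 0.1293]
tool_rot: [-0.0, -0.189, 0.982, 0.001]
wrist_force: [-0.0, 0.6, -2.0]
gripper_width: 0.0294
gripper_force: 59.8
[ 0.497  -0.2492  0.1293] 111.78263415925024 17.5
scene mould_neck 0.69 [ 0.4979 -0.2514  0.1686] rel tool mm [ -0.0394  -2.3277 -39.2215]
scene mould_neck 0.67 [0.6832 0.3831 0.1245] rel tool mm [-407.5737  518.0469    5.111 ]
scene mould_top 0.62 [ 0.4987 -0.2526  0.104 ] rel tool mm [-0.4083 -3.8237 25.3376]
scene mould_face 0.85 [ 0.5617 -0.0618  0.0479] rel tool mm [-129.7163  149.8402   81.5521]
top mould_neck 0.78 [ 0.4984 -0.2475  0.1682] rel tool mm [ -1.9037   1.057  -38.9095]
top mould_top 0.98 [ 0.4936 -0.2509  0.105 ] rel tool mm [ 3.7417 -0.3628 24.3422]
top mould_face 0.67 [ 0.5628 -0.0617  0.046 ] rel tool mm [-130.8054  149.541    83.3602]
scene mould_neck 0.62 [ 0.5006 -0.2516  0.1681] rel tool mm [ -2.4089  -3.5602 -38.8015]
scene mould_top 0.62 [ 0.5    -0.2497  0.1056] rel tool mm [-2.616  -1.6128 23.6799]
scene mould_face 0.76 [ 0.5596 -0.0608  0.049 ] rel tool mm [-128.1645  151.5546   80.4328]
scene mould_face 0.64 [0.4124 0.1858 0.0021] rel tool mm [-82.99   435.1448 127.678 ]
top mould_neck 0.96 [ 0.4972 -0.2475  0.1701] rel tool mm [ -0.8339   1.5496 -40.8129]
top mould_top 0.59 [ 0.4974 -0.2537  0.1044] rel tool mm [ 1.2592 -4.3379 24.9547]
top mould_face 0.85 [ 0.5634 -0.0621  0.0454] rel tool mm [-131.1851  148.9741   84.0193]
[-128.4424  151.0046    0.0811]
```

```bash
python3 -m handwheel '[[20,[-26,30,0],[0,0,0]],[20,[-26,30,0],[0,0,0]],[20,[-26,30,0],[0,0,0]],[20,[-26,30,0],[0,0,0]],[20,[-25.5,31,0],[0,0,0]],[20,[0,0,15],[0,0,0]],[20,[0,0,10],[0,0,0]],[20,[0,0,0],[0,0,0]],[20,[0,0,0],[0,0,0]]]'
python3 - <<'E'
from h import *
np.set_printoptions(precision=4,suppress=True)
s=telemetry.get_state(); p=s["position"]; M=rot(s["tool_rot"])
print(p,np.degrees(np.arctan2(M[1,1],M[0,1])),s["t"])
for c in("scene","top")*2:
  im=cams.capture(c); cv2.imwrite(f"pics/{c}8.png",im[...,::-1])
  for t in("mould_neck","mould_top","mould_bottom"):
        for d in models.pinpoint(c,t)[:2]:
            q=w(c,d["point"]); e=M.T@(q-p)*1000
            if np.hypot(*e[:2])<40: print(c,t,round(d["confidence"],2),q,"rel tool mm",e)
t=cv2.imread("pics/top8.png"); s=cv2.imread("pics/scene8.png")
r=lambda im,x,y,n:cv2.resize(im[y:y+n,x:x+n],(400,400),interpolation=cv2.INTER_CUBIC)
cv2.imwrite("pics/crop8.png",np.hstack([r(t,285,155,100),r(s,220,220,110)]))
E
```

```text
t: 19.2
position: [0.5606, -0.0624, 0.104]
tool_rot: [-0.001, -0.189, 0.982, 0.0]
wrist_force: [0.3, -0.5, -2.7]
gripper_width: 0.0289
gripper_force: 60.1
[ 0.5606 -0.0624  0.104 ] 111.78457660773006 19.2
scene mould_neck 0.88 [ 0.563  -0.0638  0.1411] rel tool mm [ -1.663   -2.2215 -37.057 ]
scene mould_top 0.63 [ 0.5648 -0.0651  0.079 ] rel tool mm [-2.9696 -4.1132 24.9619]
scene mould_bottom 0.95 [ 0.5648 -0.062  -0.0009] rel tool mm [ -4.2231  -1.3193 104.9221]
top mould_neck 0.63 [ 0.5617 -0.0577  0.1469] rel tool mm [ -2.6565   3.989  -42.9332]
top mould_top 0.62 [ 0.5617 -0.067   0.0788] rel tool mm [ 0.6254 -4.7751 25.2142]
scene mould_top 0.65 [ 0.5652 -0.0623  0.0794] rel tool mm [-4.3694 -1.6668 24.6219]
scene mould_bottom 0.81 [ 0.5606 -0.0612  0.0058] rel tool mm [-0.562   0.9691 98.2244]
top mould_neck 0.78 [ 0.5621 -0.0585  0.1462] rel tool mm [ -2.8067   3.0851 -42.1582]
top mould_top 0.9 [ 0.5581 -0.0633  0.0781] rel tool mm [ 2.6605  0.016  25.88  ]
```

View pics/crop8.png

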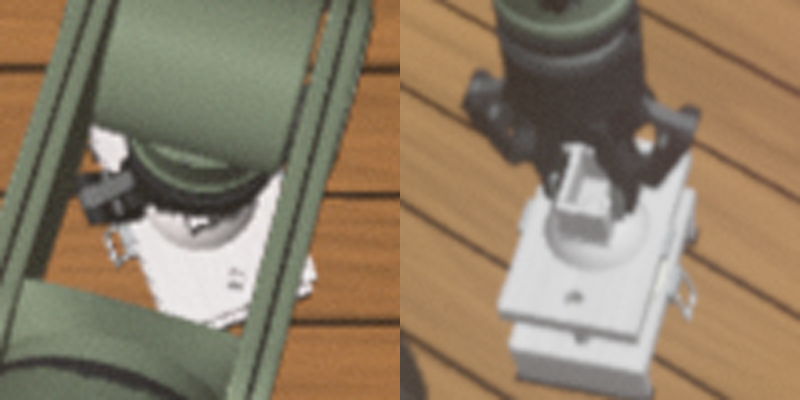

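Run:
```python
from h import *
np.set_printoptions(precision=4,suppress=True)
print("far: hole",onz("scene",267.6,302,.092),"dowel",onz("scene",269.9,311,.057))
print("near top: hole",onz("top",343.8,224.5,.092),"dowel",onz("top",343.3,227.7,.057))
```

```text
far: hole [ 0.6085 -0.0432  0.092 ] dowel [ 0.609  -0.0402  0.057 ]
near top: hole [ 0.5132 -0.08    0.092 ] dowel [ 0.5102 -0.0799  0.057 ]
```

The scene crop shows the top half level above the bottom half, its near hole at (573,298) almost over the dowel showing at (582,335). The holes are within about 2 mm of the dowels, so I'll shift 1.5 mm and descend while watching the force.

```bash
python3 -m handwheel '[[20,[0,1.5,3],[0,0,0]],[20,[0,0,4],[0,0,0]],[20,[0,0,2],[0,0,0]]]' | egrep "pos|force: \["; for i in 1 2 3 4 5; do python3 -m handwheel '[[20,[0,0,2],[0,0,0]],[20,[0,0,0],[0,0,0]]]' | egrep "pos|force: \["; done
```

```text
position: [0.5603, -0.0597, 0.095]
wrist_force: [-1.1, 0.0, -2.9]
position: [0.5605, -0.0598, 0.0932]
wrist_force: [-0.2, 0.2, -1.5]
position: [0.5607, -0.0598, 0.0915]
wrist_force: [-0.2, 0.1, -1.4]
position: [0.5607, -0.0599, 0.0895]
wrist_force: [0.2, -0.2, -2.3]
position: [0.5606, -0.0598, 0.0875]
wrist_force: [-0.3, -0.0, -2.6]
position: [0.5606, -0.0599, 0.0854]
wrist_force: [0.1, -0.2, -2.1]
```

```bash
for i in 1 2 3 4 5 6; do python3 -m handwheel '[[20,[0,0,2],[0,0,0]],[20,[0,0,0],[0,0,0]]]' | egrep "pos|force: \["; done
```

```text
position: [0.5607, -0.0602, 0.0835]
wrist_force: [-1.1, -0.2, -2.2]
position: [0.5606, -0.0603, 0.0815]
wrist_force: [-0.3, -2.8, -3.3]
position: [0.5606, -0.0603, 0.0795]
wrist_force: [-1.2, -3.0, -2.4]
position: [0.5606, -0.0603, 0.0775]
wrist_force: [-1.5, -4.0, -1.9]
position: [0.5606, -0.0603, 0.0755]
wrist_force: [-2.2, -4.3, -1.6]
position: [0.5607, -0.0603, 0.0742]
wrist_force: [-2.7, -4.4, 2.5]
```

```bash
python3 -m handwheel '[[20,[0.3,-0.8,1],[0,0,0]],[20,[0,0,0],[0,0,0]]]' | egrep "pos|force: \["; for i in 1 2 3 4 5; do python3 -m handwheel '[[20,[0,0,1.2],[0,0,0]],[20,[0,0,0],[0,0,0]]]' | egrep "pos|force: \["; done
```

```text
position: [0.5608, -0.0604, 0.0735]
wrist_force: [-4.0, -2.9, 3.5]
position: [0.5608, -0.0604, 0.0726]
wrist_force: [-5.2, -2.9, 5.9]
position: [0.5608, -0.0604, 0.0717]
wrist_force: [-5.7, -1.1, 7.7]
position: [0.5607, -0.0605, 0.0711]
wrist_force: [-8.2, -2.5, 11.2]
position: [0.5606, -0.0604, 0.071]
wrist_force: [-10.9, -2.0, 18.0]
position: [0.5607, -0.0605, 0.071]
wrist_force: [-13.3, -1.8, 23.5]
```

```bash
for i in 1 2; do python3 -m handwheel '[[20,[0.6,0.2,1],[0,0,0]],[20,[0,0,0],[0,0,0]],[20,[0,0,0],[0,0,0]]]'; done
python3 - <<'E'
from h import *
np.set_printoptions(precision=4,suppress=True)
a=[];st=[]
for c in("scene","top")*4:
  cams.capture(c); st.append(telemetry.get_state())
  r={}
  for t in("mould_top","mould_bottom"):
    for d in models.pinpoint(c,t):
      q=w(c,d["point"])
      if np.hypot(q[0]-.561,q[1]+.061)<.03 and t not in r: r[t]=q
  if len(r)==2: a.append(r["mould_top"]-r["mould_bottom"])
print(np.array(a),np.mean(a,0))
print(np.mean([s["wrist_force"] for s in st],0),np.mean([s["moment"] for s in st],0),np.mean([s["position"] for s in st],0),np.degrees(R.from_matrix(rot(st[-1]["tool_rot"])).as_rotvec()),st[-1]["t"])
M=rot(st[-1]["tool_rot"]);print(M)
E
```

```text
t: 24.0
position: [0.5607, -0.0605, 0.0709]
tool_rot: [0.0, -0.19, 0.982, 0.0]
wrist_force: [-14.9, 0.1, 27.0]
gripper_width: 0.0292
gripper_force: 64.1
t: 24.3
position: [0.5607, -0.0605, 0.0709]
tool_rot: [0.001, -0.19, 0.982, 0.0]
wrist_force: [-14.7, -0.3, 31.4]
gripper_width: 0.0291
gripper_force: 64.6
[[-0.0001  0.0026  0.0431]
 [ 0.0014  0.0028  0.0445]
 [ 0.0029 -0.0035 -0.0027]
 [-0.0017  0.0004  0.0435]
 [-0.0015  0.0015  0.0474]] [0.0002 0.0007 0.0351]
[-14.8322   0.0391  30.7766] [0.1195 2.5573 0.0214] [ 0.5607 -0.0605  0.0709] [-34.1703 176.6301  -0.0013] 25.4
[[-0.9278 -0.373   0.0016]
 [-0.373   0.9278  0.0003]
 [-0.0016 -0.0003 -1.    ]]
```

```bash
python3 -m handwheel '[[20,[1,0.4,0],[0,0,0]],[20,[0.5,0.2,0],[0,0,0]],[20,[0,0,0],[0,0,0]],[20,[0,0,0],[0,0,0]],[20,[0,0,0],[0,0,0]]]'
python3 - <<'E'
from h import *
np.set_printoptions(precision=4,suppress=True)
for c in("scene","top"):
  cams.capture(c)
  for t in("lid_front","mould_top"):
    for d in models.pinpoint(c,t):
      q=w(c,d["point"])
      if q[0]>.55 and d["confidence"]>.5:print(c,t,q)
E
```

```text
t: 26.0
position: [0.5608, -0.0605, 0.0709]
tool_rot: [0.003, -0.19, 0.982, -0.0]
wrist_force: [-8.9, -0.2, 27.4]
gripper_width: 0.0291
gripper_force: 64.1
scene lid_front [0.5648 0.3177 0.1361]
scene mould_top [ 0.5616 -0.0618  0.0443]
scene mould_top [ 0.5642 -0.0683  0.1101]
top mould_top [ 0.561  -0.0621  0.044 ]
```

```bash
python3 -m handwheel '[[20,[-0.5,-0.2,1],[0,0,0]],[20,[0,0,0],[0,0,0]],[20,[0,0,0],[0,0,0]]]' 90
python3 - <<'E'
from h import *
np.set_printoptions(precision=4,suppress=True)
S=[]
for i in range(6): cams.capture("top"); S.append(telemetry.get_state())
print(np.mean([s["tool_rot"] for s in S],0),np.mean([s["wrist_force"] for s in S],0),np.mean([s["moment"] for s in S],0),S[-1]["position"],S[-1]["joint_pos"],S[-1]["gripper_force"])
E
```

```text
t: 26.6
position: [0.5608, -0.0605, 0.071]
tool_rot: [0.002, -0.19, 0.982, -0.0]
wrist_force: [-14.1, 0.6, 34.5]
gripper_width: 0.0288
gripper_force: 88.3
[ 0.0019 -0.1899  0.9818 -0.0002] [-14.2041   0.3504  34.1519] [0.3337 2.6322 0.0792] [ 0.5608 -0.0605  0.071 ] [-0.2617  0.346   1.698   0.0014  1.0939 -2.2152] 88.33657264709473
```

```bash
python3 -c "
from plant import ticket; print(ticket.close_job())"
```

```text
the job is handed in; nothing more can be done
None
```

The steel bucket's lid is clicked home on its catch. The mould's top half is on the dowels, and I handed in with the arm still holding it shut at about 34 N; force and height readings say the flanges meet, but I had no picture left to check the seam by eye.

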